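# Find the full caddy by its weight

## Task

Of the two identical blue caddies with wooden lids one is full and the other nearly empty, and only their weight tells which. Find the full one and stand it upright on the wooden chopping board; leave the nearly empty one standing on the worktop where it was (if you lifted it, put it back there). Do not tip either of them over.

Things in the scene. Friction and masses are not known exactly. Their poses are not given: they have to be found in the camera images.
- caddy_a: One of two identical round caddies: blue body, pale wooden lid, thin steel rings at the foot and under the lid. 58 mm diameter, 110 mm tall; the lid is the top 32 mm, a plain solid cylinder of the same diameter that sits tight and never comes off (grip it across the lid from above). Origin at the centre of the underside, z up. Either caddy may be the full one, in any place: full it weighs 560 to 760 g in all, nearly empty 220 to 290 g.
- caddy_b: The other caddy, same size and looks, same possible weights; one of the two is full, the other nearly empty.
- board: Wooden chopping board lying on the worktop, fixed, 200 mm (its x) by 300 mm (its y), 21 mm thick. Origin at the centre of its underside, so its top is 21 mm above the origin.
Not all that is in view belongs to the job. Leave any pink look-alike of the caddy_b alone.

How it is judged:
By the outcome, as a careful person would: the job done as asked, in the order asked, and still so for the second after the job is handed in, with the robot touching nothing.
It also fails if it takes over 51 s, if anything falls off the work surface, if the arm or the gripper's body presses on something with over 40 N, if the wrist force passes 120 N, or if a joint passes its speed limit or range.

## Robot

A 6-joint arm with a two-finger parallel gripper is mounted at the origin on a cart in front of the work surface, level with it; the furniture and walls round the work are solid. World frame = base frame: x ahead of the robot, y to its left, z up, the work surface at z = 0. Lengths are in m, angles in rad, forces in N, time in s.
With the tool pointing down it reaches from about 0.225 to 0.875 m from the base axis. Payload 3.4 kg.
Tool frame: the origin (TCP) lies at the very end of the fingers, on their centre line; the grasp point (between the pads) lies 19 mm behind it (manip.hold_point_z is the distance from the TCP to the grasp point, in m); z points along the fingers, y is the line along which they close (so a half turn about z gives the same grasp; the last joint's range is limited). The gripper opens to 85 mm and grips with 20 to 120 N. Pads are 22 mm wide; open, the fingers measure 114 mm over their backs; the gripper's body (76 mm by 85 mm) begins 54 mm behind the grasp point. The pads swing forward as they close: fully open they stand 13 mm farther back than shut.
Start: joints at [1.101, 0.276, 1.505, -0, 1.361, -0.121], TCP at [0.197, 0.54, 0.231] pointing down, gripper open.
Joint ranges: [-2.89, 2.89], [-0.75, 2.08], [0.22, 2.7], [-1.18, 4.32], [0.11, 2.71], [-2.7, 2.7]. Speed limits (rad/s): [2.57, 2.57, 3.14, 3.14, 3.14, 3.14].

## Interface

Orientations are given as a unit quaternion [w, x, y, z].
In Python, from rig import readout, viewer, order, manip gives the robot as it stands. The module is installed in compiled form; this text tells all that it offers.
- The arm moves only by the tool send_rows, never from a script. Its arguments are lists of equal length, an entry for each row: "xyz": the shift along the world's x, y, z in m, a list of three; "delta_rot": the turn, a rotation vector about the world's x, y, z in degrees, a list of three. In form: {"xyz": [[tx, ty, tz], ...], "delta_rot": [[wx, wy, wz], ...]}. A call has 1 to 12 rows; each row shifts and turns the commanded pose from where the row before left it; what a row does not reach is not made up. A row lasts 1/10 s, in which the tool goes at most 50 mm and 8.59 degrees, less where a joint would pass 70% of its speed; a pose out of reach is approached as far as the arm can. A call with a gripper value outside its range is refused whole. "gripper" is the finger opening in m, from 0 to 0.0854, set as the call begins (left out, the last holds). The fingers move at their own pace and stop on an object; "force" is the grip in N (left out, the last holds). Time passes only in rows, so rows that do not move let the fingers close. It gives the time, the measured TCP pose, the force, the opening and the grip force at its end, in the units of the state.
- readout.get_state(): the state, without advancing time (a new reading comes with each control period).
- viewer.get_image(name): name is "scene" or "top" or "wrist"; returns a dict with "color" (420x560x3 uint8, red, green, blue), "depth" (420x560 float32, m along the optical axis (not along the pixel's ray), 0 where there is no reading), "K" (3x3 intrinsics, pixels), "dist" ([k1, k2, p1, p2, k3] as OpenCV has them; the pictures are not rectified), "camera_from_world" (4x4, takes a point from world to camera coordinates). Camera axes: x right, y up, looking along -z (the intrinsics and any distortion apply to the point x, -y, -z); pixel columns grow to the right and rows downward; lengths in m; the calibration is good to about 2 mm. A picture is of the moment at which its call begins.
- order.sign_off(): hands the job in; it is judged then, once.
The state is a dict: "clock": time; "qpos": joint angles; "qd": joint speeds; "effort": joint torques, N m; "position": TCP position; "ee_rot": TCP orientation; "contact_force": force on the tool from outside, world axes, zero at the start; "moment": the same for the moment, N m; "width": finger opening in m; "gripper_force": force on a finger pad.
Only numpy, scipy, OpenCV 4.12 (cv2) and the standard library are available. Lean on these libraries where they do the work, as an engineer would, in place of code of your own. Each camera call takes 0.05 s, during which the arm holds its last target. There are 200 camera calls.

## Working session

There is one attempt and no reset: what is moved stays moved. The work goes in short steps, Python scripts to look and compute and a tool call to move; the robot and the scene stay as the last step left them, time stands still between calls to the robot, and variables do not carry over. Pictures are saved under pics/ and viewed, at most 10 in all, crops included, and the job is handed in when it is done.

Besides the shell and the picture viewer there is one more tool, called after ">>>" as a command line: name --argument value ..., lists and objects as JSON in quotes. send_rows: Moves the arm, as the interface text tells. Its arguments: {"type":"object","properties":{"xyz":{"type":"array"},"delta_rot":{"type":"array"},"gripper":{"type":"number"},"force":{"type":"number"}},"required":["xyz","delta_rot"]}

```bash
mkdir -p pics
cat > h.py <<'E'
import numpy as np, cv2
from rig import readout, viewer, order, manip
def cloud(im):
    K=np.array(im["K"]);d=im["depth"];h,w=d.shape
    uv=np.stack(np.meshgrid(np.arange(w),np.arange(h)),-1).reshape(-1,1,2).astype(float)
    n=cv2.undistortPoints(uv,K,np.array(im["dist"],float)).reshape(h,w,2)
    p=np.stack([n[...,0]*d,-n[...,1]*d,-d,np.ones_like(d)],-1)
    return (p@np.linalg.inv(im["camera_from_world"]).T)[...,:3]
def save(im,n): cv2.imwrite(f"pics/{n}.png",im["color"][...,::-1])
E
python3 - <<'E'
from h import *
a=viewer.get_image("top");b=viewer.get_image("scene")
cv2.imwrite("pics/a.png",a["color"][...,::-1]);save(b,"b")
for n,im in (("top",a),("scene",b)):
    P=cloud(im);hsv=cv2.cvtColor(im["color"],cv2.COLOR_RGB2HSV)
    np.save(n+".npy",P)
    m=((hsv[...,0]>95)&(hsv[...,0]<130)&(hsv[...,1]>90)&(im["depth"]>0)).astype(np.uint8)
    k,l,s,c=cv2.connectedComponentsWithStats(m)
    for i in range(1,k):
        if s[i,4]>60: q=P[l==i]; print(n,s[i],c[i].round(),q.min(0).round(3),q.max(0).round(3))
s=readout.get_state();print(s)
E
```

```text
scene [287 210  28  34 775] [301. 227.] [ 0.461 -0.104  0.007] [ 0.509 -0.064  0.076]
scene [ 355  270   40   43 1172] [373. 293.] [ 0.416 -0.326  0.006] [ 0.458 -0.275  0.075]
{'clock': 0.1, 'qpos': array([ 1.10097721e+00,  2.76498471e-01,  1.50602074e+00, -9.98429498e-06,
        1.36073607e+00, -1.21004239e-01]), 'qd': array([-0.00055523, -0.00074868, -0.00195862,  0.00172779, -0.00105638,
        0.00177215]), 'effort': array([ 1.21391829e-03, -4.17699838e+01, -2.46404618e+01, -3.36488174e-04,
        5.91979857e-03, -3.23116365e-05]), 'position': array([0.19631138, 0.53992494, 0.23053955]), 'ee_rot': array([-2.37353133e-04,  1.73523505e-01,  9.84829377e-01, -7.96723596e-04]), 'contact_force': array([ 0.26268825, -0.11579648, -0.43082906]), 'moment': array([0.00311457, 0.00811965, 0.02737977]), 'gripper_force': 0.0, 'width': 0.08558340482351134}
```

View pics/a.png

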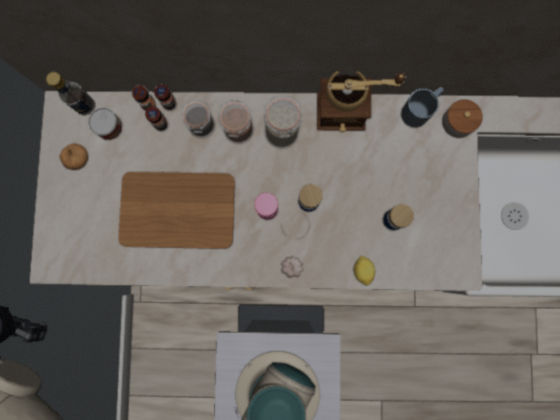

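View pics/b.png

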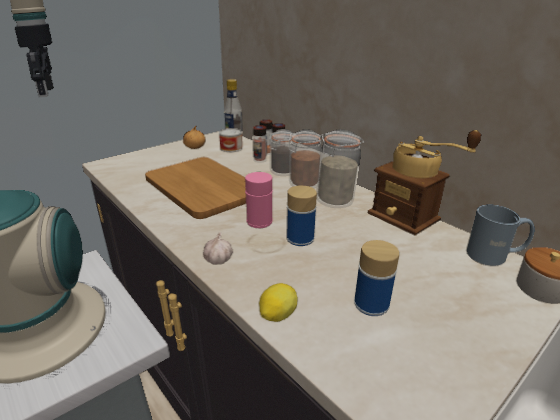

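The top view shows the lids at about (311,195) and (401,215), the pink look-alike at (266,205) and the board centred near (178,210). The scene view shows both blue caddies standing upright, at (301,215) and (376,278). Next I'll measure the lids and the board.

Run:
```python
from h import *
P=np.load("top.npy");S=np.load("scene.npy")
for c,r in ((311,195),(401,215),(266,205)):
    w=P[r-22:r+22,c-22:c+22].reshape(-1,3)
    q=w[(w[:,2]>.1)&(w[:,2]<.12)]
    ctr,rad=cv2.minEnclosingCircle(q[:,:2].astype(np.float32)); print("lid",len(q),np.round(ctr,4),round(rad,4),q[:,2].mean().round(3))
w=P[160:260,110:245].reshape(-1,3);q=w[(w[:,2]>.015)&(w[:,2]<.027)]
print("board",len(q),cv2.minAreaRect(q[:,:2].astype(np.float32)),np.median(q[:,2]))
# scene circle fit of lid front half
def fit(q):
    A=np.c_[2*q[:,:2],np.ones(len(q))];s=np.linalg.lstsq(A,(q[:,:2]**2).sum(1),rcond=None)[0];return s[:2],np.sqrt(s[2]+s[:2]@s[:2])
for lo,hi,c in ((.03,.1,(.49,-.085)),(.03,.1,(.435,-.3))):
    w=S.reshape(-1,3);q=w[(w[:,2]>lo)&(w[:,2]<hi)&(np.hypot(w[:,0]-c[0],w[:,1]-c[1])<.042)];print(fit(q),len(q))
# all raised things near
w=P.reshape(-1,3);m=(w[:,2]>.03)&(w[:,2]<.4)&(w[:,0]>.2)&(w[:,0]<.8)&(abs(w[:,1])<.6)
g=np.zeros((24,48),int)
for x,y,z in w[m]: 
    i,j=int((x-.2)/.025),int((y+.6)/.025); g[i,j]=max(g[i,j],int(z*100))
for r in g[::-1]: print(''.join('%3d'%v if v else '  .' for v in r[::-1]))
```

```text
lid 435 [ 0.4923 -0.0752] 0.0289 0.109
lid 451 [ 0.446  -0.2962] 0.0291 0.109
lid 434 [0.4696 0.0328] 0.029 0.109
board 8212 ((0.4641069769859314, 0.2717534899711609), (0.30246594548225403, 0.20050953328609467), 89.78128051757812) 0.019780744695004238
(array([ 0.49149609, -0.073854  ]), np.float64(0.02825124123563135)) 886
(array([ 0.44604316, -0.29691405]), np.float64(0.028117115876609124)) 1342
 37 39 39 39 39 39 39 39 39 39 39 39 39 39 39 39 39 39 39 39 39 39 39 39 39 39 39 39 39 39 39 39 39 39 39 39 39 39 39 39 39 39 39 39 39 39 39 34
  . 20 20 20  .  .  .  . 10 10 10 11 10  .  .  .  .  .  .  .  .  .  .  .  .  .  . 11 16 16 19 18 19 19 23 23  .  9  9  9  9  .  6  6  5  .  .  .
  . 20 20 20  .  5  .  . 10 10 11 10 11  . 10 10 10  . 13 12  .  .  . 15 16  .  . 12 16 17 19 18 19 19 23 23  9  9  .  9  .  6  6  6  6  .  .  .
  . 10 12  9  5  6  5  .  .  . 11 10  . 10 12 12 12 13 14 14 14 13 16 17 17 17  . 11 16 16 15 16 14  .  .  .  9 10  .  9  .  6  7  7  6  .  .  .
  .  .  .  6  6  6  6  .  .  . 10 10  .  . 12 12 12 13 15 15 14 13 17 17 17 17  . 11 12 12 12 11 11  .  .  .  .  9 10  8
[... 2079 characters left out ...]
  .  .  .  .  .  .  .  .  .  .  .  .  .  .  .  .  4  5  4  .  .  .  .  5  5  5  .  .  .  .  .  .  .  .  .  .  .  .  .  .
  .  .  .  .  .  .  .  .  .  .  .  .  .  .  .  .  .  .  .  .  .  .  .  .  3  3  .  .  .  .  .  4  5  5  .  .  .  .  .  .  .  .  .  .  .  .  .  .
  .  .  .  .  .  .  .  .  .  .  .  .  .  .  .  .  .  .  .  .  .  .  .  .  .  .  .  .  .  .  .  .  3  .  .  .  .  .  .  .  .  .  .  .  .  .  .  .
  .  . 37 38  .  .  .  .  .  .  .  .  .  .  .  .  .  .  .  .  .  .  .  .  .  .  .  .  .  .  .  .  .  .  .  .  .  .  .  .  .  .  .  .  .  .  .  .
 26  .  . 39  .  .  .  .  .  .  .  .  .  .  .  .  .  .  .  .  .  .  .  .  .  .  .  .  .  .  .  .  .  .  .  .  .  .  .  .  .  .  .  .  .  .  .  .
```

>>> send_rows --xyz '[[0.021,-0.043,0],[0.021,-0.043,0],[0.021,-0.043,0],[0.021,-0.043,0],[0.021,-0.043,0],[0.021,-0.043,0],[0.021,-0.043,0],[0.021,-0.043,0],[0.021,-0.043,0],[0.021,-0.043,0],[0.021,-0.043,0],[0.021,-0.043,0]]' --delta_rot '[[0,0,-6],[0,0,-6],[0,0,-6],[0,0,-6],[0,0,-6],[0,0,-6],[0,0,-6],[0,0,-6],[0,0,-6],[0,0,-6],[0,0,-6],[0,0,-4]]' --gripper 0.085

```text
clock: 1.3
position: [0.4488, 0.0225, 0.2312]
ee_rot: [-0.0, 0.708, 0.706, 0.0]
contact_force: [1.4, 1.1, -0.4]
width: 0.0852
gripper_force: 0.0
```

>>> send_rows --xyz '[[0.015,-0.033,0],[0.015,-0.033,0],[0.014,-0.033,0],[0,0,0],[0,0,0],[0,0,0]]' --delta_rot '[[0,0,0],[0,0,0],[0,0,0],[0,0,0],[0,0,0],[0,0,0]]'

```text
clock: 1.9
position: [0.4917, -0.0737, 0.231]
ee_rot: [-0.001, 0.707, 0.707, -0.0]
contact_force: [-0.6, -0.4, 0.7]
width: 0.0853
gripper_force: 0.0
```

>>> send_rows --xyz '[[0,0,-0.02],[0,0,-0.03],[0,0,-0.03],[0,0,-0.025],[0,0,-0.02],[0,0,-0.015],[0,0,-0.012],[0,0,-0.01],[0,0,0],[0,0,0]]' --delta_rot '[[0,0,0],[0,0,0],[0,0,0],[0,0,0],[0,0,0],[0,0,0],[0,0,0],[0,0,0],[0,0,0],[0,0,0]]'

```text
clock: 2.9
position: [0.4926, -0.0741, 0.0696]
ee_rot: [0.0, 0.707, 0.707, 0.0]
contact_force: [0.3, 0.2, -0.7]
width: 0.0851
gripper_force: 0.0
```

>>> send_rows --xyz '[[0,0,0],[0,0,0],[0,0,0],[0,0,0],[0,0,0],[0,0,0],[0,0,0],[0,0,0]]' --delta_rot '[[0,0,0],[0,0,0],[0,0,0],[0,0,0],[0,0,0],[0,0,0],[0,0,0],[0,0,0]]' --gripper 0.045 --force 50

```text
clock: 3.7
position: [0.493, -0.0747, 0.0703]
ee_rot: [0.001, 0.707, 0.707, 0.0]
contact_force: [-0.4, -0.9, 6.2]
width: 0.0569
gripper_force: 53.1
```

>>> send_rows --xyz '[[0,0,0.005],[0,0,0.01],[0,0,0.01],[0,0,0.01],[0,0,0.005],[0,0,0],[0,0,0],[0,0,0],[0,0,0],[0,0,0]]' --delta_rot '[[0,0,0],[0,0,0],[0,0,0],[0,0,0],[0,0,0],[0,0,0],[0,0,0],[0,0,0],[0,0,0],[0,0,0]]'

```text
clock: 4.7
position: [0.4923, -0.0745, 0.109]
ee_rot: [-0.0, 0.707, 0.707, -0.0]
contact_force: [0.6, 0.0, -7.7]
width: 0.0568
gripper_force: 55.0
```

>>> send_rows --xyz '[[0,0,0]]' --delta_rot '[[0,0,0]]'

```text
clock: 4.8
position: [0.4924, -0.0746, 0.1091]
ee_rot: [-0.0, 0.707, 0.707, -0.0]
contact_force: [0.1, -0.3, -7.0]
width: 0.0569
gripper_force: 55.0
```

>>> send_rows --xyz '[[0,0,0]]' --delta_rot '[[0,0,0]]'

```text
clock: 4.9
position: [0.4925, -0.0746, 0.1092]
ee_rot: [-0.0, 0.707, 0.707, -0.0]
contact_force: [-0.4, 1.1, -7.0]
width: 0.0565
gripper_force: 55.0
```

It reads about 7 N with the caddy held free, so this is the full one. I'll lift it higher and carry it over the pink one to the board.

>>> send_rows --xyz '[[0,0,0.01],[0,0,0.02],[0,0,0.03],[0,0,0.03],[0,0,0.02],[0,0,0.01],[0,0,0],[0,0,0]]' --delta_rot '[[0,0,0],[0,0,0],[0,0,0],[0,0,0],[0,0,0],[0,0,0],[0,0,0],[0,0,0]]'

```text
clock: 5.7
position: [0.4918, -0.0744, 0.2286]
ee_rot: [-0.001, 0.707, 0.707, -0.0]
contact_force: [-0.4, 0.4, -8.1]
width: 0.0569
gripper_force: 56.0
```

>>> send_rows --xyz '[[0,0.01,0],[-0.003,0.02,0],[-0.003,0.03,0],[-0.003,0.035,0],[-0.003,0.035,0],[-0.003,0.035,0],[-0.003,0.035,0],[-0.003,0.035,0],[-0.003,0.035,0],[-0.003,0.03,0],[-0.003,0.02,0],[0,0.01,0]]' --delta_rot '[[0,0,0],[0,0,0],[0,0,0],[0,0,0],[0,0,0],[0,0,0],[0,0,0],[0,0,0],[0,0,0],[0,0,0],[0,0,0],[0,0,0]]'

```text
clock: 6.9
position: [0.4608, 0.2577, 0.2279]
ee_rot: [-0.001, 0.706, 0.708, -0.001]
contact_force: [-0.4, 0.3, -8.4]
width: 0.0571
gripper_force: 55.6
```

>>> send_rows --xyz '[[0,0,0],[0,0,0],[0,0,0],[0,0,0],[0,0,0]]' --delta_rot '[[0,0,0],[0,0,0],[0,0,0],[0,0,0],[0,0,0]]'

```text
clock: 7.4
position: [0.4627, 0.2546, 0.2294]
ee_rot: [0.0, 0.707, 0.707, -0.0]
contact_force: [0.1, -0.8, -6.6]
width: 0.0572
gripper_force: 55.6
```

Run:
```python
from h import *
s=readout.get_state();print(s["position"],s["contact_force"])
im=viewer.get_image("scene");save(im,"c")
P=cloud(im);hsv=cv2.cvtColor(im["color"],cv2.COLOR_RGB2HSV)
m=((hsv[...,0]>95)&(hsv[...,0]<130)&(hsv[...,1]>90)&(im["depth"]>0)).astype(np.uint8)
k,l,st,c=cv2.connectedComponentsWithStats(m)
for i in range(1,k):
    if st[i,4]>60: q=P[l==i]; print(st[i],q.min(0).round(3),q.max(0).round(3))
```

```text
[0.46272021 0.25457107 0.22940317] [ 0.14006296 -0.7849448  -6.63961322]
[186 100  25  31 670] [0.432 0.224 0.167] [0.487 0.261 0.234]
[ 355  270   40   43 1166] [ 0.416 -0.326  0.007] [ 0.458 -0.275  0.074]
```

View pics/c.png

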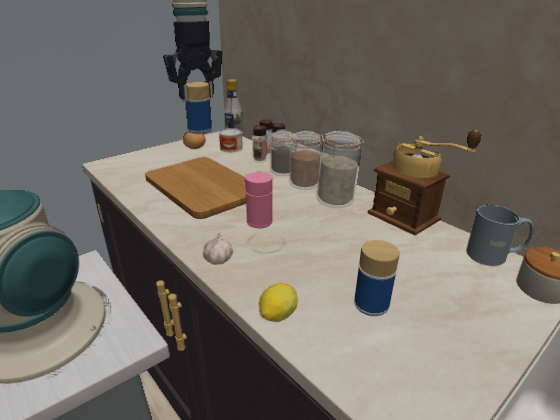

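The full caddy hangs upright from the gripper at (199,108), above the board. The other one stands untouched at (376,278). I'll lower to about 4 mm above the board, then go gently.

>>> send_rows --xyz '[[0,0,-0.01],[0,0,-0.02],[0,0,-0.03],[0,0,-0.03],[0,0,-0.02],[0,0,-0.012],[0,0,-0.008],[0,0,-0.004],[0,0,0],[0,0,0],[0,0,0]]' --delta_rot '[[0,0,0],[0,0,0],[0,0,0],[0,0,0],[0,0,0],[0,0,0],[0,0,0],[0,0,0],[0,0,0],[0,0,0],[0,0,0]]'

```text
clock: 8.55
position: [0.4632, 0.2557, 0.0962]
ee_rot: [0.0, 0.707, 0.707, 0.001]
contact_force: [0.5, -0.7, -7.7]
width: 0.0574
gripper_force: 55.6
```

>>> send_rows --xyz '[[0,0,-0.001],[0,0,-0.001],[0,0,-0.001],[0,0,0],[0,0,0]]' --delta_rot '[[0,0,0],[0,0,0],[0,0,0],[0,0,0],[0,0,0]]'

```text
clock: 9.05
position: [0.4625, 0.2554, 0.0923]
ee_rot: [0.0, 0.707, 0.707, -0.0]
contact_force: [0.3, 0.4, -6.8]
width: 0.0572
gripper_force: 55.6
```

>>> send_rows --xyz '[[0,0,-0.001],[0,0,0],[0,0,0],[0,0,0]]' --delta_rot '[[0,0,0],[0,0,0],[0,0,0],[0,0,0]]'

```text
clock: 9.45
position: [0.4627, 0.2554, 0.0913]
ee_rot: [0.0, 0.707, 0.707, 0.0]
contact_force: [-0.5, -0.3, -6.8]
width: 0.0569
gripper_force: 56.1
```

>>> send_rows --xyz '[[0,0,-0.001],[0,0,0],[0,0,0],[0,0,0]]' --delta_rot '[[0,0,0],[0,0,0],[0,0,0],[0,0,0]]'

```text
clock: 9.85
position: [0.4626, 0.2555, 0.0913]
ee_rot: [0.0, 0.707, 0.707, 0.0]
contact_force: [-3.7, -0.4, 5.6]
width: 0.0573
gripper_force: 56.7
```

The force has turned upward (+5.6 N), so the caddy is resting on the board. I'll open and retreat.

>>> send_rows --xyz '[[0,0,0],[0,0,0],[0,0,0],[0,0,0],[0,0,0],[0,0,0],[0,0,0],[0,0,0]]' --delta_rot '[[0,0,0],[0,0,0],[0,0,0],[0,0,0],[0,0,0],[0,0,0],[0,0,0],[0,0,0]]' --gripper 0.085

```text
clock: 10.65
position: [0.4625, 0.2554, 0.0903]
ee_rot: [0.0, 0.707, 0.707, 0.0]
contact_force: [0.4, -0.3, 0.6]
width: 0.0849
gripper_force: 0.0
```

>>> send_rows --xyz '[[0,0,0.005],[0,0,0.01],[0,0,0.02],[0,0,0.03],[0,0,0.03],[0,0,0.03],[0,0,0.02],[0,0,0],[0,0,0],[0,0,0]]' --delta_rot '[[0,0,0],[0,0,0],[0,0,0],[0,0,0],[0,0,0],[0,0,0],[0,0,0],[0,0,0],[0,0,0],[0,0,0]]'

```text
clock: 11.65
position: [0.4616, 0.2551, 0.2342]
ee_rot: [-0.0, 0.707, 0.707, -0.001]
contact_force: [0.8, -0.6, -0.4]
width: 0.0851
gripper_force: 0.0
```

Run:
```python
from h import *
s=readout.get_state();print(s["position"],s["contact_force"],s["width"])
im=viewer.get_image("scene");save(im,"d")
P=cloud(im);hsv=cv2.cvtColor(im["color"],cv2.COLOR_RGB2HSV)
m=((hsv[...,0]>95)&(hsv[...,0]<130)&(hsv[...,1]>90)&(im["depth"]>0)).astype(np.uint8)
k,l,st,c=cv2.connectedComponentsWithStats(m)
for i in range(1,k):
    if st[i,4]>60: q=P[l==i]; print(st[i],q.min(0).round(3),q.max(0).round(3))
```

```text
[0.46164769 0.25505674 0.23419844] [ 0.75954273 -0.55021836 -0.4126217 ] 0.08506242413703871
[191 156  24  28 536] [0.432 0.225 0.028] [0.479 0.264 0.096]
[ 355  270   40   43 1165] [ 0.416 -0.326  0.006] [ 0.458 -0.275  0.075]
```

View pics/d.png

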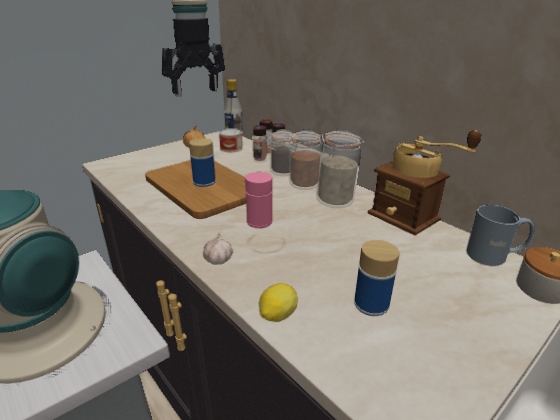

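The caddy stands upright on the board at (203,165), and the gripper is clear above it. The other caddy is unmoved at (376,278).

```bash
python3 -c "
from rig import order; print(order.sign_off())"
```

```text
the job is handed in; nothing more can be done
None
```

The full caddy (about 0.7 kg by the wrist force) stands upright on the chopping board, the other was never touched and stands where it was, and the job is handed in at about 12 s.

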